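# Pack the glue bottles and the wax tin into the divided crate

## Robot

A 6-joint arm with a two-finger parallel gripper is mounted at the origin on the work surface. World frame = base frame: x ahead of the robot, y to its left, z up, the work surface at z = 0. Lengths are in mm, angles in degrees, forces in N, time in s.
With the tool pointing down it reaches from about 350 to 850 mm from the base axis. Payload 8.1 kg.
Tool frame: the origin (TCP) lies on the centre line of the jaws, within the pads' length; the fingertips stand 19 mm ahead of it and the grasp point (between the pads) is the TCP (r.tip_reach is the z of the fingertips in the tool frame, in mm); z points along the fingers, y is the line along which they close (so a half turn about z gives the same grasp; the last joint's range is limited). The gripper opens to 85 mm and grips with 20 to 120 N. Pads are 22 mm wide; open, the fingers measure 114 mm over their backs; the gripper's body (76 mm by 85 mm) begins 54 mm behind the grasp point. The pads swing forward as they close: fully open they stand 13 mm farther back than shut.
Start: joints at [-69.122, 7.471, 85.268, -0, 87.261, -4.893], TCP at [260.891, -540.316, 250.292] pointing down, gripper open.
Joint ranges: [-169.43, 169.43], [-51.17, 129.36], [1.28, 143.12], [-76.62, 256.62], [0, 156.53], [-152.29, 152.29]. Speed limits (degrees/s): [136.94, 136.94, 159.86, 180, 180, 180].

## Interface

Orientations are given as [roll, pitch, yaw] about the fixed x, y, z axes, in that order (R = Rz(yaw) Ry(pitch) Rx(roll)).
In Python, from bench import r gives the robot as it stands. The module is installed in compiled form; this text tells all that it offers.
- The arm moves only by the shell command python3 -m handwheel 'ROWS' [FORCE]. ROWS is JSON, a list of rows, each a list of 7 numbers: the shift along the tool's x, y, z in m, then the turn, a rotation vector about the tool's x, y, z in degrees, then the finger opening in m, from 0 to 0.0854. In form: [[tx, ty, tz, ax, ay, az, claw], ...]. A call has 1 to 8 rows; each row shifts and turns the commanded pose from where the row before left it, along the tool's axes as they then stand; what a row does not reach is not made up. A row lasts 1/12 s, in which the tool goes at most 41.7 mm and 7.16 degrees, less where a joint would pass 70% of its speed; a pose out of reach is approached as far as the arm can. A call with a gripper value outside its range is refused whole. The fingers move at their own pace and stop on an object; FORCE is the grip in N (left out, the last holds). Time passes only in rows, so rows that do not move let the fingers close. It gives the time, the measured TCP pose, the force, the opening and the grip force at its end, in the units of the state.
- r.sense(): the state, without advancing time (a new reading comes with each control period).
- r.snapshot(name): name is "side" or "top" or "wrist"; returns (picture, depth): 384x512x3 uint8, blue, green, red; 384x512 float32, mm along the optical axis (not along the pixel's ray), 0 where there is no reading.
- r.calibration(name): a dict with "vfov" (degrees; the focal length in pixels is half the picture's height over the tangent of half this angle, whatever the lens; pixels are square), "cx", "cy" (the principal point, pixels), "rvec" (rotation vector, rad) and "tvec" (3), from world to camera coordinates, as OpenCV has them; the wrist camera has in their place "tool_from_camera" (4x4, takes a point from camera to tool coordinates, whose origin is the TCP and whose axes are the flange's). Camera axes: x right, y down, z forward; pixel columns grow to the right and rows downward; lengths in mm; the calibration is good to about 2 mm. A picture is of the moment at which its call begins: read the wrist's pose just before it. calibration takes no time and is no camera call.
- r.hand_in(): hands the job in; it is judged then, once.
The state is a dict: "time": time; "joint_pos": joint angles; "qd": joint speeds; "joint_efforts": joint torques, N m; "tool_pos": TCP position; "tcp_rot": TCP orientation; "ft_force": force on the tool from outside, world axes, zero at the start; "wrist_torque": the same for the moment, N m; "finger_gap": finger opening in mm; "grip_force": force on a finger pad.
Only numpy, scipy, OpenCV 4.12 (cv2) and the standard library are available. Lean on these libraries where they do the work, as an engineer would, in place of code of your own. Each camera call takes 0.05 s, during which the arm holds its last target. There are 200 camera calls.

## Task

Pull the two waisted glue bottles out of the spring clips of the leaning stand and take the squat wax tin from the bench, and stand all three upright in the crate's empty cells (the ones with a cork pad), one per cell. Set them down gently, without dropping or slamming them. Leave what is already packed in its cell, and do not disturb the other things on the bench.

Things in the scene. Friction and masses are not known exactly. Their poses are not given: they have to be found in the camera images.
- bottle1: White glue bottle with a waist and a grey round cap: 118 mm tall, body 42 mm in diameter (waist 35 mm, 46 to 54 mm up), cap 26 mm in diameter over the top 32 mm, shoulders end 79 mm up. Origin: centre of underside; z runs up the bottle. It starts leaning 34 degrees, its waist in a spring clip; it comes out along its own axis with 5 to 12 N, clear after 65 mm. About 0.18 kg.
- bottle2: The other glue bottle, identical to bottle1, in the stand's other clip.
- stand: Fixed plywood stand, 150 x 190 mm: holds the bottles side by side, 92 mm apart along its y, on a sloped board. Origin: centre of its underside. The bottles lean toward its -x side (the robot's side), so the gripper must lean likewise. The board ends 77 mm up the bottles; the caps, 0.13 m above the table, stand free. Clips: sprung steel balls either side of each waist.
- tin: Squat plain metal wax tin, upright on the bench: 51 mm in diameter, 72 mm tall. Origin: centre of its underside, z up. About 0.22 kg.
- crate: Low wooden crate, fixed, 154 mm (its x) by 228 mm (its y), 42 mm high, 6 mm walls, 2 x 3 square cells 68 mm wide inside (centres at x = -37, +37 mm and y = -74, 0, +74 mm in its frame). Floor 6 mm thick. Origin: centre of its underside.
- pad1: Cork pad, 60 x 60 x 3 mm, fixed in the middle of an empty cell of the crate; its top is 9 mm above the table. Origin: centre of its underside. Its axes follow the crate's. Only the three empty cells show a pad.
- pad2: The cork pad of the second empty cell, like pad1.
- pad3: The cork pad of the third empty cell, like pad1.
- packed_jar: Amber jar already in a cell of the crate, 44 mm in diameter, 80 mm tall; stays. Origin: centre of underside.
- packed_flask: White flask with a long thin nozzle already in a cell, 42 mm in diameter, 108 mm tall; stays. Origin: centre of underside.
- packed_can: Plain metal can already in a cell, 42 mm in diameter, 95 mm tall; stays. Origin: centre of underside.
- paintcan: Wide metal paint can on the bench, 76 mm in diameter, 90 mm tall, too wide for a cell; bystander. It and the tin may stand in each other's place. Origin: centre of underside.
- hammer: Hammer, 270 mm long, lying at the back; bystander. Its x axis runs along the handle.
- disc: Dark abrasive disc, 100 mm across, 6 mm thick, lying near the robot; bystander. Origin: centre of underside.
- pencil: Flat carpenter's pencil, 160 x 15 x 8 mm, lying near the robot; bystander. Origin: centre of underside.
- offcut: Wood offcut, 50 x 110 x 28 mm, at the back; bystander. Origin: centre of underside.
Things that resemble listed ones, but are neither listed nor needed, are in the scene too. Leave any turquoise look-alike of the tin alone.

How it is judged:
By the outcome, as a careful person would: the job done as asked, in the order asked, and still so for the second after the job is handed in, with the robot touching nothing.
It also fails if it takes over 72 s, if anything falls off the work surface, if the arm or the gripper's body presses on something with over 40 N, if the wrist force passes 120 N, or if a joint passes its speed limit or range.

## Working session

There is one attempt and no reset: what is moved stays moved. The work goes in short steps, Python scripts to look and compute and a shell command to move; the robot and the scene stay as the last step left them, time stands still between calls to the robot, and variables do not carry over. Pictures are saved under pics/ and viewed, at most 10 in all, crops included, and the job is handed in when it is done.

```bash
mkdir -p pics
cat > h.py <<'E'
import numpy as np,cv2
from scipy.spatial.transform import Rotation as R
from bench import r
def snap(n,f=None):
    s=r.sense();p,d=r.snapshot(n);c=r.calibration(n)
    np.savez(f'{n}.npz',p=p,d=d,pos=s['tool_pos'],rot=s['tcp_rot'])
    if f: cv2.imwrite('pics/'+f,p)
    return p,d
def cloud(n):
    z=np.load(n+'.npz');d=z['d'].astype(float);c=r.calibration(n)
    f=192/np.tan(np.radians(c['vfov']/2))
    v,u=np.mgrid[:384,:512];P=np.dstack([(u-c['cx'])/f*d,(v-c['cy'])/f*d,d])
    if 'rvec' in c:
        M=cv2.Rodrigues(np.array(c['rvec'],float))[0];W=(P-np.array(c['tvec']).ravel())@M
    else:
        T=np.array(c['tool_from_camera']);W=P@T[:3,:3].T+T[:3,3]
        W=W@R.from_euler('xyz',z['rot'],degrees=True).as_matrix().T+z['pos']
    W[d==0]=np.nan
    return W,z['p']
E
python3 - <<'E'
from h import *
print(r.sense())
for n in('side','top'):
    snap(n,n+'0.png');c=r.calibration(n);print(c)
a=[cv2.imread(f'pics/{n}0.png') for n in('side','top')]
E
```

```text
{'time': 0.0, 'joint_pos': array([-6.91227753e+01,  7.51568365e+00,  8.53306350e+01,  2.49544959e-04,
        8.72616915e+01, -4.89165496e+00]), 'qd': array([ 0.06387913,  0.0066364 , -0.0342321 ,  0.02293987, -0.00743596,
       -0.01656059]), 'joint_efforts': array([ 1.99239339e-04, -5.69413161e+01, -5.00541186e+01, -2.20318775e-04,
        1.47904514e-02,  6.61820695e-05]), 'tool_pos': array([ 260.69197864, -539.82344264,  249.22541064]), 'tcp_rot': array([-1.79892404e+02, -9.45854877e-03,  2.57688587e+01]), 'ft_force': array([-0.18114116,  0.36482481,  0.35310622]), 'wrist_torque': array([ 0.01705491, -0.01272731, -0.00608947]), 'grip_force': 0.0, 'finger_gap': 85.1684055614173}
{'vfov': 50.070020430634045, 'cx': 262.6093462155951, 'cy': 193.1700064165448, 'rvec': array([ 0.32550118, -2.71292273,  1.35975733]), 'tvec': array([ 551.37418572,  153.32845517, 1131.90842719])}
{'vfov': 57.85830670752451, 'cx': 259.30757045641735, 'cy': 191.64601167607026, 'rvec': array([ 2.19521238, -2.18235372,  0.07361548]), 'tvec': array([  2.53764631, 593.6532013 , 882.62341834])}
```

View pics/top0.png

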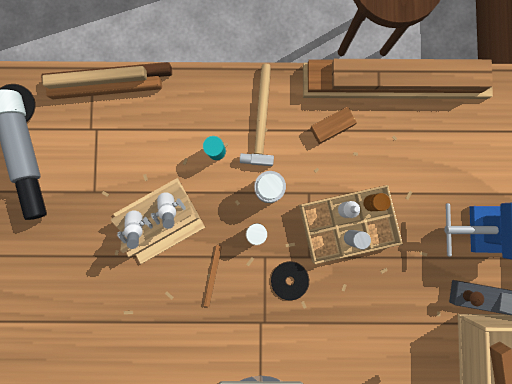

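View pics/side0.png

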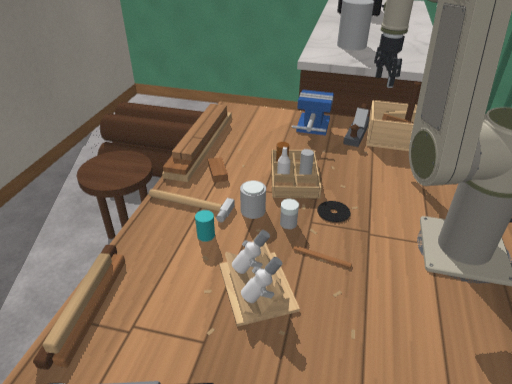

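The top view shows the stand with its bottles, caps toward the robot, at (132,228) and (166,207). The crate is at (351,225), with packed things at (350,209), (376,202) and (361,240), which leaves empty cells near (315,217), (322,243) and (387,229). There are three candidates for the tin:
- (257,234): small and pale
- (270,186): wide, probably the paint can
- (214,148): the turquoise look-alike

I'll measure all three and crop.

Run:
```python
from h import *
W,p=cloud('top')
def blob(u,v,n,zlo,zhi):
    w=W[v-n:v+n,u-n:u+n].reshape(-1,3);m=(w[:,2]>zlo)&(w[:,2]<zhi);w=w[m]
    (c,rad)=cv2.minEnclosingCircle(w[:,:2].astype(np.float32))
    print((u,v),'c',np.round(c,1),'mean',w.mean(0).round(1),'diam',round(2*rad,1),'n',len(w))
print('table',np.nanmedian(W[300:315,60:120,2]))
blob(257,234,16,60,85);blob(270,186,22,80,105);blob(214,148,16,50,100)
blob(350,209,10,60,130);blob(376,202,14,70,95);blob(361,240,14,85,110)
# crate rim
m=(W[...,2]>36)&(W[...,2]<48);m[:, :290]=0;m[:,415:]=0;m[:175]=0;m[275:]=0
w=W[m];hull=cv2.minAreaRect(w[:,:2].astype(np.float32));print('crate',hull,len(w))
# fixed rim via percentile fit
for (u,v) in [(313,217),(319,243),(385,231)]: print((u,v),W[v,u].round(1))
# pads: 8..11 height inside
c,s,a=hull
for name in('top','side'):
    Wn,_=cloud(name)
    b=(Wn[...,2]>100)&(np.abs(Wn[...,1]-200)<200)
    print(name,[ (int(u),int(v),Wn[v,u].round().tolist()) for v,u in np.argwhere(b)[::60]][:14])
crop=cv2.resize(p[120:275,90:410],None,fx=2.5,fy=2.5,interpolation=cv2.INTER_CUBIC);cv2.imwrite('pics/crop1.png',crop)
```

```text
table -0.9844311791990686
(257, 234) c [487.7  12.6] mean [487.7  12.5  71.1] diam 50.3 n 340
(270, 186) c [603.3 -19.7] mean [603.3 -19.3  87.2] diam 75.6 n 765
(214, 148) c [703.9 121.3] mean [702.8 120.6  70.4] diam 50.8 n 353
(350, 209) c [ 549.3 -219.9] mean [ 549.1 -215.4   81.3] diam 41.4 n 229
(376, 202) c [ 567.5 -287.4] mean [ 567.3 -285.5   83.9] diam 43.6 n 284
(361, 240) c [ 476.4 -234.8] mean [ 477.  -233.2   99.1] diam 42.0 n 275
crate ((512.46826171875, -226.78262329101562), (154.2044219970703, 228.45921325683594), 12.964380264282227) 997
(313, 217) [ 528.7 -135.1    7. ]
(319, 243) [ 461.2 -150.4    7.5]
(385, 231) [ 493.4 -321.9   10.9]
top [(164, 205, [555.0, 230.0, 101.0]), (170, 213, [537.0, 213.0, 113.0]), (162, 219, [523.0, 229.0, 120.0]), (167, 224, [512.0, 215.0, 129.0]), (169, 228, [503.0, 212.0, 124.0]), (130, 235, [486.0, 300.0, 122.0]), (130, 240, [476.0, 294.0, 138.0]), (130, 245, [464.0, 297.0, 130.0])]
side [(446, 0, [212.0, 7.0, 622.0]), (506, 0, [125.0, 70.0, 639.0]), (500, 1, [136.0, 76.0, 638.0]), (492, 2, [149.0, 81.0, 637.0]), (485, 3, [161.0, 85.0, 635.0]), (477, 4, [174.0, 92.0, 634.0]), (470, 5, [183.0, 82.0, 630.0]), (461, 6, [192.0, 54.0, 622.0]), (453, 7, [201.0, 34.0, 616.0]), (443, 8, [214.0, 5.0, 607.0]), (503, 8, [126.0, 74.0, 627.0]), (493, 9, [144.0, 82.0, 626.0]), (484, 10, [159.0, 85.0, 624.0]), (474, 11, [177.0, 95.0, 624.0])]
```

View pics/crop1.png

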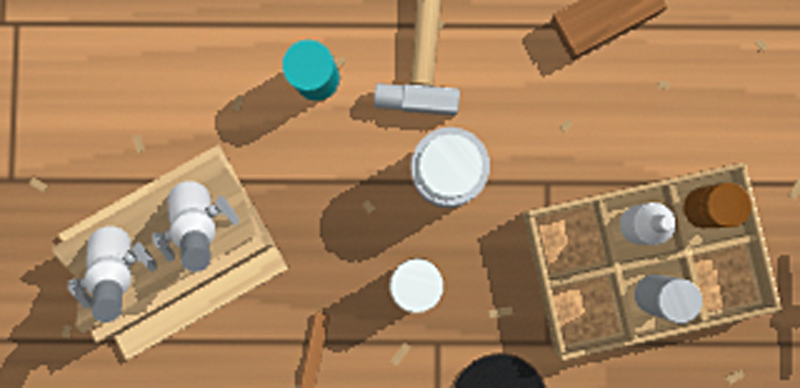

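The crop shows the plain metal tin at crop (416,286), full-image (257,234). It measures 50 mm across with its top at 71 mm, so it fits. The can at (270,186) is 76 mm wide and the one at (214,148) is turquoise. Corked cells are at crop (572,243), (588,312) and (722,272). Next I'll fit the bottle axes.

```bash
cat > fit.py <<'E'
from h import *
from scipy.optimize import least_squares
prof=np.array([[0,21],[44,21],[46,17.5],[54,17.5],[56,21],[76,21],[79,20],[86,13]])
def pts(n,boxes):
    W,p=cloud(n);hsv=cv2.cvtColor(p,cv2.COLOR_BGR2HSV);m=(hsv[...,1]<45)&(W[...,2]>45)&(W[...,2]<150)
    b=np.zeros(m.shape,bool)
    for u0,u1,v0,v1 in boxes:b[v0:v1,u0:u1]=1
    return W[m&b]
def dist(P,o,a):
    q=P-o;h=q@a;rho=np.linalg.norm(q-np.outer(h,a),axis=1)
    side=rho-np.interp(h,prof[:,0],prof[:,1]);return np.where(h>118,np.hypot(h-118,np.maximum(rho-13,0)),np.where((h>110)&(rho<12),np.maximum(side,h-118),side))
def ax(psi,lean=34):
    t=np.radians(lean);return np.array([-np.sin(t)*np.cos(psi),-np.sin(t)*np.sin(psi),np.cos(t)])
def fit(P,x0):
    def f(x):
        a=ax(x[3]);y=np.array([-np.sin(x[3]),np.cos(x[3]),0])*46
        d=np.c_[dist(P,x[:3]+y,a),dist(P,x[:3]-y,a)]
        return d[np.arange(len(d)),np.abs(d).argmin(1)]
    s=least_squares(f,x0,loss='soft_l1',f_scale=1.5)
    return s.x,np.median(np.abs(f(s.x))),len(P)
E
python3 - <<'E'
from fit import *
T=pts('top',[(110,190,185,255)]);S=pts('side',[(225,285,225,310)])
for nm,P in(('top',T),('side',S),('both',np.r_[T,S])):
    x,e,n=fit(P,[560,290,40,np.radians(28)]);a=ax(x[3]);y=np.array([-np.sin(x[3]),np.cos(x[3]),0])*46
    print(nm,x[:3].round(1),np.degrees(x[3]).round(1),e.round(2),n)
    for s in(1,-1):print('  base',(x[:3]+s*y).round(1),'h102',(x[:3]+s*y+102*a).round(1),'top',(x[:3]+s*y+118*a).round(1))
E
```

```text
top [548.  285.5  30.9] 29.9 1.67 1302
  base [525.1 325.4  30.9] h102 [475.7 296.9 115.5] top [467.9 292.5 128.7]
  base [571.  245.6  30.9] h102 [521.5 217.2 115.5] top [513.8 212.7 128.7]
side [549.8 286.   27.8] 30.3 1.94 1564
  base [526.6 325.7  27.8] h102 [477.3 296.9 112.4] top [469.6 292.4 125.6]
  base [573.  246.2  27.8] h102 [523.7 217.5 112.4] top [516.  213.  125.6]
both [548.  285.1  30.7] 30.1 1.69 2866
  base [524.9 324.8  30.7] h102 [475.6 296.2 115.2] top [467.9 291.7 128.5]
  base [571.1 245.3  30.7] h102 [521.8 216.6 115.2] top [514.  212.2 128.5]
```

```bash
cat > go.py <<'E'
# usage: go.py x y z yaw tilt  -> deltas in the current tool axes (m), rotvec (deg) to be turned
import sys;from h import *
x,y,z,yaw,tilt=map(float,sys.argv[1:6]);s=r.sense()
A=R.from_euler('xyz',s['tcp_rot'],degrees=True);B=R.from_euler('ZYX',[yaw,0,180],degrees=True)*R.from_rotvec([0,tilt,0],degrees=True)
d=np.array([x,y,z])-s['tool_pos'];print('t',round(s['time'],2),'pos',s['tool_pos'].round(1),'rpy',s['tcp_rot'].round(1),'q',s['joint_pos'].round(0),'F',s['ft_force'].round(1))
print('shift in present axes mm',A.inv().apply(d).round(1),'norm',np.linalg.norm(d).round(1),'| in target axes',B.inv().apply(d).round(1),'| rotvec',(A.inv()*B).as_rotvec(degrees=True).round(1))
E
python3 -m handwheel '[[0.033,-0.02,-0.004,0,0,0,0.085],[0.033,-0.02,-0.004,0,0,0,0.085],[0.033,-0.02,-0.004,0,0,0,0.085],[0.033,-0.02,-0.004,0,0,0,0.085],[0.033,-0.02,-0.004,0,0,0,0.085],[0.033,-0.02,-0.004,0,0,0,0.085],[0.033,-0.02,-0.004,0,0,0,0.085],[0.033,-0.02,-0.004,0,0,0,0.085]]' 60
python3 go.py 431 270 240 30 34
```

```text
time: 0.77
tool_pos: [429.5, -279.6, 282.1]
tcp_rot: [-180.0, 0.0, 25.8]
ft_force: [-0.2, -0.7, -0.2]
finger_gap: 85.0
grip_force: 0.0
t 0.77 pos [ 429.5 -279.6  282.1] rpy [-180.     0.    25.8] q [-39.  -7.  96.   0.  91.  25.] F [-0.2 -0.7 -0.2]
shift in present axes mm [ 240.2 -494.3   42.3] norm 551.2 | in target axes [ 205.3 -475.2  189.3] | rotvec [ 1.2 34.  -4.1]
```

```bash
python3 -m handwheel '[[0.015,-0.031,0,0,0,0,0.06],[0.015,-0.031,0,0,0,0,0.06],[0.015,-0.031,0,0,0,0,0.06],[0.015,-0.031,0,0,0,0,0.06],[0.015,-0.031,0,0,0,0,0.06],[0.015,-0.031,0,0,0,0,0.06],[0.015,-0.031,0,0,0,0,0.06],[0.015,-0.031,0,0,0,0,0.06]]' >/dev/null
python3 -m handwheel '[[0.015,-0.031,0.005,0,0,0,0.06],[0.015,-0.031,0.005,0,0,0,0.06],[0.015,-0.031,0.005,0,0,0,0.06],[0.015,-0.031,0.005,0,0,0,0.06],[0.015,-0.031,0.005,0,0,0,0.06],[0.015,-0.031,0.005,0,0,0,0.06],[0.015,-0.031,0.005,0,0,0,0.06],[0.015,-0.031,0.005,0,0,0,0.06]]' >/dev/null
python3 -m handwheel '[[0,0,0,0.2,5.7,-0.7,0.06],[0,0,0,0.2,5.7,-0.7,0.06],[0,0,0,0.2,5.7,-0.7,0.06],[0,0,0,0.2,5.7,-0.7,0.06],[0,0,0,0.2,5.7,-0.7,0.06],[0,0,0,0.2,5.6,-0.7,0.06],[0,0,0,0,0,0,0.06]]'
python3 go.py 431.3 270.5 192 30 34
python3 - <<'E'
from fit import *
snap('wrist','w1.png')
E
```

```text
time: 2.68
tool_pos: [426.0, 268.1, 236.4]
tcp_rot: [179.9, -34.0, 30.2]
ft_force: [-1.4, -0.2, -1.7]
finger_gap: 59.8
grip_force: 0.0
t 2.68 pos [426.  268.1 236.4] rpy [179.9 -34.   30.2] q [ 24. -42. 133.   4.  55.  83.] F [-1.4 -0.2 -1.7]
shift in present axes mm [-20.    0.5  40.1] norm 44.8 | in target axes [-20.    0.6  40.1] | rotvec [-0.   0.   0.1]
```

View pics/w1.png

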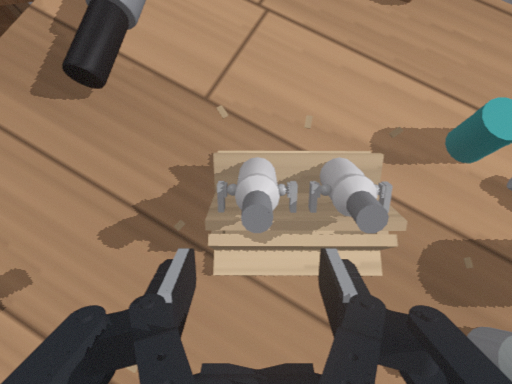

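The wrist view shows both bottles in their clips, caps at (257,210) and (370,210), with the jaws straddling the left bottle's line. I'll refit from this view.

Run:
```python
from fit import *
P=pts('wrist',[(215,300,155,235),(318,392,155,235)])
x,e,n=fit(P,[548,285,30,np.radians(30)]);a=ax(x[3]);y=np.array([-np.sin(x[3]),np.cos(x[3]),0])*46
print(x[:3].round(1),np.degrees(x[3]).round(1),e.round(2),n)
for s in(1,-1):print('h105',(x[:3]+s*y+105*a).round(1),'h195',(x[:3]+s*y+195*a).round(1))
```

```text
[546.7 284.8  32.7] 30.1 1.32 6638
h105 [472.9 295.1 119.7] h195 [429.3 269.9 194.3]
h105 [519.  215.5 119.7] h195 [475.5 190.3 194.3]
```

```bash
python3 go.py 430 270.1 194 30 34; python3 go.py 473.5 295.3 119 30 34
```

```text
t 2.73 pos [427.3 268.4 239.1] rpy [179.9 -33.9  30.1] q [ 24. -42. 132.   4.  56.  83.] F [-0.8  0.3  0.2]
shift in present axes mm [-22.5  -0.2  39.2] norm 45.2 | in target axes [-22.5  -0.1  39.2] | rotvec [0.  0.1 0.1]
t 2.73 pos [427.3 268.4 239.1] rpy [179.9 -33.9  30.1] q [ 24. -42. 132.   4.  56.  83.] F [-0.8  0.3  0.2]
shift in present axes mm [-22.5  -0.3 129.5] norm 131.5 | in target axes [-22.8  -0.2 129.5] | rotvec [0.  0.1 0.1]
```

```bash
python3 -m handwheel '[[-0.0115,0,0.02,0,0,0,0.06],[-0.011,0,0.02,0,0,0,0.06],[0,0,0.015,0,0,0,0.06],[0,0,0.015,0,0,0,0.06],[0,0,0,0,0,0,0.06],[0,0,0,0,0,0,0.06]]'
python3 go.py 473.5 295.3 119 30 34
python3 - <<'E'
from fit import *
snap('wrist')
P=pts('wrist',[(0,512,0,384)]);P=P[np.linalg.norm(P-[473,295,118],axis=1)<70]
o0=np.array([473.5,295.3,119])-105*ax(np.radians(30));psi=np.radians(30.1)
f=lambda x:dist(P,x,ax(psi))
s=least_squares(f,o0,loss='soft_l1',f_scale=1);print(len(P),np.median(abs(s.fun)),'h105',(s.x+105*ax(psi)).round(1))
E
```

```text
time: 3.23
tool_pos: [447.8, 280.0, 171.7]
tcp_rot: [179.9, -33.9, 30.1]
ft_force: [0.0, -0.6, -0.1]
finger_gap: 59.9
grip_force: 0.0
t 3.23 pos [447.8 280.  171.7] rpy [179.9 -33.9  30.1] q [ 24. -33. 134.   4.  45.  82.] F [ 0.  -0.6 -0.1]
shift in present axes mm [-4.6 -0.4 60.4] norm 60.6 | in target axes [-4.7 -0.4 60.4] | rotvec [0.  0.1 0.1]
5195 1.2517277240650202 h105 [472.1 295.6 119.6]
```

```bash
python3 -m handwheel '[[-0.005,0,0.01,0,0,0,0.06],[0,0,0.015,0,0,0,0.06],[0,0,0.015,0,0,0,0.06],[0,0,0.012,0,0,0,0.06],[0,0,0.008,0,0,0,0.06],[0,0,0,0,0,0,0.06]]'
python3 go.py 472.6 295.4 119.4 30 34
python3 -m handwheel '[[0,0,0,0,0,0,0.02],[0,0,0,0,0,0,0.02],[0,0,0,0,0,0,0.02],[0,0,0,0,0,0,0.02],[0,0,0,0,0,0,0.02],[0,0,0,0,0,0,0.02]]' 60
```

```text
time: 3.78
tool_pos: [473.5, 294.8, 119.2]
tcp_rot: [179.9, -34.0, 30.1]
ft_force: [-0.0, -0.7, -1.2]
finger_gap: 60.1
grip_force: 0.0
t 3.78 pos [473.5 294.8 119.2] rpy [179.9 -34.   30.1] q [ 25. -21. 132.   5.  35.  82.] F [-0.  -0.7 -1.2]
shift in present axes mm [-0.3 -1.  -0.4] norm 1.1 | in target axes [-0.3 -1.  -0.4] | rotvec [ 0.  -0.   0.1]
time: 4.28
tool_pos: [473.7, 294.9, 121.0]
tcp_rot: [179.9, -34.3, 30.1]
ft_force: [-2.7, -2.2, 6.6]
finger_gap: 24.7
grip_force: 58.6
```

```bash
python3 -m handwheel '[[0,0,-0.008,0,0,0,0.02],[0,0,-0.01,0,0,0,0.02],[0,0,-0.01,0,0,0,0.02],[0,0,-0.01,0,0,0,0.02],[0,0,-0.01,0,0,0,0.02],[0,0,-0.01,0,0,0,0.02],[0,0,-0.01,0,0,0,0.02],[0,0,-0.01,0,0,0,0.02]]'
python3 go.py 430 270 260 30 0
```

```text
time: 4.95
tool_pos: [434.7, 272.5, 184.5]
tcp_rot: [179.9, -34.1, 30.1]
ft_force: [0.9, 0.4, -1.7]
finger_gap: 24.0
grip_force: 59.8
t 4.95 pos [434.7 272.5 184.5] rpy [179.9 -34.1  30.1] q [ 24. -37. 136.   4.  48.  82.] F [ 0.9  0.4 -1.7]
shift in present axes mm [ 37.9  -0.1 -65.5] norm 75.7 | in target axes [ -5.3  -0.2 -75.5] | rotvec [  0.1 -34.1   0.1]
```

```bash
python3 -m handwheel '[[0.011,0,-0.0166,0,0,0,0.02],[0.011,0,-0.0166,0,0,0,0.02],[0.011,0,-0.0166,0,0,0,0.02],[0,0,0,0,-4,0,0.02],[0,0,0,0,-6,0,0.02],[0,0,0,0,-6,0,0.02],[0,0,0,0,-6,0,0.02],[0,0,0,0,-6,0,0.02]]' >/dev/null
python3 -m handwheel '[[0,0,0,0,-4,0,0.02],[0,0,0,0,-2,0,0.02],[0,0,0,0,0,0,0.02],[0,0,0,0,0,0,0.02]]'
python3 go.py 459.8 -163 240 30 0;python3 go.py 532 -146.4 240 30 0;python3 go.py 493 -307.2 240 30 0
python3 - <<'E'
from fit import *
snap('side','s2.png');snap('wrist','w2.png');cv2.imwrite('pics/m2.png',np.hstack([cv2.resize(cv2.imread('pics/s2.png'),(400,300)),cv2.resize(cv2.imread('pics/w2.png'),(400,300))]))
E
```

```text
time: 5.95
tool_pos: [434.6, 272.5, 243.2]
tcp_rot: [179.9, -0.1, 30.1]
ft_force: [0.5, -0.3, -2.3]
finger_gap: 24.7
grip_force: 60.0
t 5.95 pos [434.6 272.5 243.2] rpy [ 1.799e+02 -1.000e-01  3.010e+01] q [ 26.  -6. 100.  -0.  86.  86.] F [ 0.5 -0.3 -2.3]
shift in present axes mm [-196.5  389.5    3.4] norm 436.3 | in target axes [-196.   389.8    3.2] | rotvec [ 0.1 -0.1  0.1]
t 5.95 pos [434.6 272.5 243.2] rpy [ 1.799e+02 -1.000e-01  3.010e+01] q [ 26.  -6. 100.  -0.  86.  86.] F [ 0.5 -0.3 -2.3]
shift in present axes mm [-125.7  411.3    3.6] norm 430.1 | in target axes [-125.1  411.5    3.2] | rotvec [ 0.1 -0.1  0.1]
t 5.95 pos [434.6 272.5 243.2] rpy [ 1.799e+02 -1.000e-01  3.010e+01] q [ 26.  -6. 100.  -0.  86.  86.] F [ 0.5 -0.3 -2.3]
shift in present axes mm [-240.   530.9    3.5] norm 582.7 | in target axes [-239.3  531.2    3.2] | rotvec [ 0.1 -0.1  0.1]
```

View pics/m2.png

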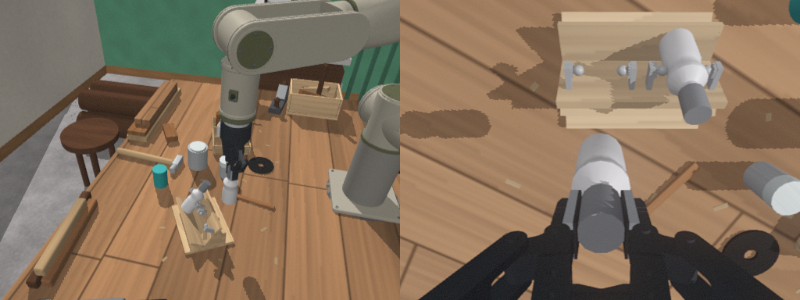

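The bottle is out and held by the cap; the other bottle is still seated. I'll measure how it sits in the hand.

```bash
cat > held.py <<'E'
from fit import *
def held():
  for ns in (['side'],['wrist'],['side','wrist']):
    s=np.load('wrist.npz');tcp=s['pos'];P=[]
    for n in ns:
        W,p=cloud(n);hsv=cv2.cvtColor(p,cv2.COLOR_BGR2HSV)
        m=(hsv[...,1]<45)&(hsv[...,2]>60)&(np.linalg.norm((W-tcp)[...,:2],axis=2)<40)&(W[...,2]<tcp[2]-22)&(W[...,2]>tcp[2]-125)
        Q=W[m];P.append(Q)
    P=np.vstack(P)
    def un(x):
        a=np.array([x[3],x[4],1]);return tcp+np.array([x[0],x[1],x[2]-105]),a/np.linalg.norm(a)
    f=lambda x:dist(P,*un(x))
    q=least_squares(f,[0,0,0,0,0],loss='soft_l1',f_scale=1);o,a=un(q.x)
    print(ns,len(P),np.median(abs(q.fun)).round(2),'base rel tcp',(o-tcp).round(1),'tilt deg x,y',np.degrees(q.x[3:]).round(1))
held()
E
python3 held.py
```

```text
['side'] 561 1.07 base rel tcp [   1.9    1.4 -116.2] tilt deg x,y [-1.3 -2.2]
['wrist'] 4012 0.65 base rel tcp [   1.4    2.3 -115. ] tilt deg x,y [-2.  -1.3]
['side', 'wrist'] 4573 0.72 base rel tcp [   1.8    1.7 -115.1] tilt deg x,y [-2.2 -0.9]
```

```bash
python3 -m handwheel '[[-0.005,0.016,-0.01,0,-2.4,0,0.02],[-0.0096,0.031,-0.01,0,0,0,0.02],[-0.0096,0.032,0,0,0,0,0.02],[-0.0096,0.032,0,0,0,0,0.02],[-0.0096,0.032,0,0,0,0,0.02],[-0.0096,0.032,0,0,0,0,0.02],[-0.0096,0.032,0,0,0,0,0.02],[-0.0096,0.032,0,0,0,0,0.02]]' >/dev/null
python3 -m handwheel '[[-0.0096,0.032,0,0,0,0,0.02],[-0.0096,0.032,0,0,0,0,0.02],[-0.0096,0.032,0,0,0,0,0.02],[-0.0096,0.032,0,0,0,0,0.02],[-0.0096,0.03,0,0,0,0,0.02],[-0.008,0.02,0,0,0,0,0.02],[0,0,0,0,0,0,0.02],[0,0,0,0,0,0,0.02]]'
python3 - <<'E'
from held import *
snap('side');snap('wrist');held()
E
python3 go.py 532 -146.4 160 30 0
```

```text
time: 7.38
tool_pos: [532.4, -153.3, 269.3]
tcp_rot: [179.9, 2.2, 29.9]
ft_force: [0.4, 1.1, -1.7]
finger_gap: 24.6
grip_force: 60.0
['side'] 561 1.07 base rel tcp [   1.9    1.4 -116.2] tilt deg x,y [-1.3 -2.2]
['wrist'] 4012 0.65 base rel tcp [   1.4    2.4 -115. ] tilt deg x,y [-2.  -1.3]
['side', 'wrist'] 4573 0.73 base rel tcp [   1.7    1.7 -115.1] tilt deg x,y [-2.2 -0.9]
['side'] 336 1.51 base rel tcp [  -3.6   -1.4 -112.2] tilt deg x,y [ 1.8 -2.3]
['wrist'] 4020 0.65 base rel tcp [  -2.7   -0.  -115. ] tilt deg x,y [ 0.1 -0.2]
['side', 'wrist'] 4356 0.7 base rel tcp [  -2.5   -0.5 -114.9] tilt deg x,y [-0.1  0.1]
t 7.48 pos [ 532.5 -151.7  269.3] rpy [179.9   2.2  30.1] q [-20.   1.  90.  -2.  90.  40.] F [ 0.6  0.  -1.5]
shift in present axes mm [  6.5  -5.1 109.2] norm 109.5 | in target axes [  2.2  -4.9 109.3] | rotvec [0.1 2.2 0.1]
```

```bash
python3 -m handwheel '[[0.005,-0.004,0.01,0,0,0,0.02],[0.001,0,0.024,0,0,0,0.02],[0.001,0,0.026,0,0,0,0.02],[0.001,0,0.026,0,0,0,0.02],[0.001,0,0.02,0,0,0,0.02],[0.001,0,0.015,0,0,0,0.02],[0,0,0.008,0,0,0,0.02],[0,0,0,0,0,0,0.02]]'
python3 -m handwheel '[[0,0,0.002,0,0,0,0.02],[0,0,0.002,0,0,0,0.02],[0,0,0.002,0,0,0,0.02],[0,0,0.001,0,0,0,0.02],[0,0,0,0,0,0,0.02]]'
python3 - <<'E'
from h import *
snap('top','t3.png');p,_=snap('side','s3.png');cv2.imwrite('pics/c3.png',np.hstack([cv2.resize(cv2.imread('pics/t3.png')[160:280,280:420],(420,360)),cv2.resize(p[110:220,240:350],(360,360))]))
E
python3 go.py 532 -146.4 124 30 0
```

```text
time: 8.15
tool_pos: [533.7, -144.8, 137.0]
tcp_rot: [-179.9, 2.4, 30.2]
ft_force: [0.3, 0.9, -2.5]
finger_gap: 24.7
grip_force: 60.1
time: 8.57
tool_pos: [535.3, -146.9, 133.2]
tcp_rot: [179.9, 2.3, 30.1]
ft_force: [0.4, 0.4, -2.2]
finger_gap: 24.3
grip_force: 60.1
t 8.67 pos [ 535.2 -146.9  133.2] rpy [179.9   2.3  30.1] q [-20.   7.  98.  -2.  76.  41.] F [-0.3  0.4 -1.8]
shift in present axes mm [-2.1 -2.1  9.3] norm 9.7 | in target axes [-2.5 -2.1  9.2] | rotvec [0.1 2.3 0.1]
```

View pics/c3.png

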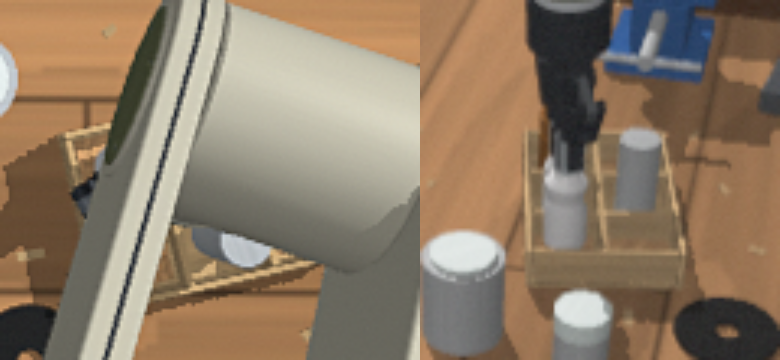

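The side crop shows the bottle hanging upright in the near-left corked cell at crop (565,215), and the can stands untouched at (637,170). I'll creep down to contact.

```bash
python3 -m handwheel '[[0,0,0.002,0,0,0,0.02],[0,0,0.002,0,0,0,0.02],[0,0,0.002,0,0,0,0.02],[0,0,0,0,0,0,0.02],[0,0,0,0,0,0,0.02]]'
python3 -m handwheel '[[0,0,0.001,0,0,0,0.02],[0,0,0.001,0,0,0,0.02],[0,0,0,0,0,0,0.02],[0,0,0,0,0,0,0.02]]'
```

```text
time: 9.08
tool_pos: [534.6, -146.8, 126.4]
tcp_rot: [179.9, 2.3, 30.1]
ft_force: [0.6, 0.1, -1.5]
finger_gap: 24.6
grip_force: 60.1
time: 9.42
tool_pos: [534.7, -147.0, 124.7]
tcp_rot: [179.9, 2.3, 30.1]
ft_force: [0.7, -0.1, -2.2]
finger_gap: 24.2
grip_force: 60.1
```

```bash
python3 -m handwheel '[[0,0,0.001,0,0,0,0.02],[0,0,0.001,0,0,0,0.02],[0,0,0,0,0,0,0.02],[0,0,0,0,0,0,0.02]]'
python3 -m handwheel '[[0,0,0.001,0,0,0,0.02],[0,0,0.001,0,0,0,0.02],[0,0,0,0,0,0,0.02],[0,0,0,0,0,0,0.02]]'
```

```text
time: 9.75
tool_pos: [534.6, -147.0, 122.7]
tcp_rot: [179.9, 2.3, 30.1]
ft_force: [-0.0, -1.2, -1.4]
finger_gap: 24.3
grip_force: 60.1
time: 10.08
tool_pos: [534.5, -147.0, 120.7]
tcp_rot: [179.9, 2.3, 30.1]
ft_force: [0.3, -0.6, -1.8]
finger_gap: 24.4
grip_force: 60.1
```

```bash
for i in 1; do python3 -m handwheel '[[0,0,0.001,0,0,0,0.02],[0,0,0.001,0,0,0,0.02],[0,0,0,0,0,0,0.02],[0,0,0,0,0,0,0.02]]'
python3 -m handwheel '[[0,0,0.001,0,0,0,0.02],[0,0,0.001,0,0,0,0.02],[0,0,0,0,0,0,0.02],[0,0,0,0,0,0,0.02]]'; done
python3 - <<'E'
from held import *
snap('side');snap('wrist');held()
E
```

```text
time: 10.42
tool_pos: [534.4, -147.1, 118.7]
tcp_rot: [179.9, 2.3, 30.1]
ft_force: [0.5, 0.2, -1.9]
finger_gap: 25.0
grip_force: 60.1
time: 10.75
tool_pos: [534.4, -147.1, 116.7]
tcp_rot: [179.9, 2.3, 30.1]
ft_force: [0.5, 0.0, -2.1]
finger_gap: 24.9
grip_force: 60.1
['side'] 12 1.03 base rel tcp [  -4.4   10.  -108.1] tilt deg x,y [-7.8  5.9]
['wrist'] 4020 0.65 base rel tcp [  -2.7   -0.  -115. ] tilt deg x,y [ 0.1 -0.2]
['side', 'wrist'] 4032 0.65 base rel tcp [  -2.7    0.  -115. ] tilt deg x,y [ 0.1 -0.2]
['side'] 227 1.62 base rel tcp [  -4.2    0.9 -109. ] tilt deg x,y [ 2.9 -4.1]
['wrist'] 4098 0.64 base rel tcp [  -2.8   -0.5 -115. ] tilt deg x,y [0.1 0.2]
['side', 'wrist'] 4325 0.67 base rel tcp [  -2.8   -0.5 -115. ] tilt deg x,y [0.1 0.2]
```

```bash
python3 -m handwheel '[[0,0,0.001,0,0,0,0.02],[0,0,0.001,0,0,0,0.02],[0,0,0,0,0,0,0.02],[0,0,0,0,0,0,0.02]]'
python3 -m handwheel '[[0,0,0.001,0,0,0,0.02],[0,0,0.0005,0,0,0,0.02],[0,0,0,0,0,0,0.02],[0,0,0,0,0,0,0.02]]'
```

```text
time: 11.18
tool_pos: [534.6, -147.3, 115.1]
tcp_rot: [179.9, 2.3, 30.1]
ft_force: [-0.4, -0.4, 1.4]
finger_gap: 24.6
grip_force: 60.4
time: 11.52
tool_pos: [535.0, -147.4, 115.1]
tcp_rot: [179.8, 2.2, 30.1]
ft_force: [-4.4, 2.1, 11.9]
finger_gap: 24.4
grip_force: 61.8
```

Contact at z = 115. I'll ease off, release and rise.

```bash
python3 -m handwheel '[[0,0,-0.001,0,0,0,0.02],[0,0,0,0,0,0,0.024],[0,0,0,0,0,0,0.03],[0,0,0,0,0,0,0.045],[0,0,0,0,0,0,0.045],[0,0,0,0,0,0,0.045]]'
python3 -m handwheel '[[0,0,-0.008,0,0,0,0.045],[0,0,-0.016,0,0,0,0.045],[0,0,-0.025,0,0,0,0.045],[0,0,-0.03,0,0,0,0.045],[0,0,-0.035,0,0,0,0.045],[0,0,-0.035,0,2.2,0,0.045],[0,0,0,0,0,0,0.045],[0,0,0,0,0,0,0.045]]'
python3 - <<'E'
from fit import *
snap('side');snap('wrist')
P=pts('wrist',[(0,512,0,384)]);P=P[(np.hypot(P[:,0]-532,P[:,1]+147)<30)&(P[:,2]>50)]
f=lambda x:dist(P,np.array([x[0],x[1],9]),np.array([x[2],x[3],1]))
q=least_squares(f,[532,-147,0,0],loss='soft_l1');print(len(P),q.x[:2].round(1),np.degrees(q.x[2:]).round(1),np.median(abs(q.fun)),P[:,2].max())
E
python3 go.py 430 190.3 240 30 34
```

```text
time: 12.02
tool_pos: [534.2, -147.1, 113.9]
tcp_rot: [179.9, 2.3, 30.1]
ft_force: [0.2, 0.8, 0.5]
finger_gap: 45.3
grip_force: 0.0
time: 12.68
tool_pos: [540.9, -144.7, 267.3]
tcp_rot: [179.6, -0.2, 30.1]
ft_force: [-0.7, -0.8, -0.9]
finger_gap: 44.9
grip_force: 0.0
1716 [ 527.8 -149.6] [1.4 0.7] 0.9586652903745279 129.0944873722377
t 12.78 pos [ 539.2 -144.   262.9] rpy [1.799e+02 1.000e-01 3.010e+01] q [-20.   1.  91.  -0.  88.  40.] F [0.1 0.5 0.1]
shift in present axes mm [  73.1 -344.1   22.3] norm 352.4 | in target axes [  47.4 -344.1   59.6] | rotvec [ 0.1 34.1  0.1]
```

```bash
python3 -m handwheel '[[0.0048,-0.015,0.001,0,0,0,0.06],[0.0096,-0.0295,0.001,0,0,0,0.06],[0.0096,-0.0295,0.001,0,0,0,0.06],[0.0096,-0.0295,0.001,0,0,0,0.06],[0.0096,-0.0295,0.001,0,0,0,0.06],[0.0096,-0.0295,0.001,0,0,0,0.06],[0.0096,-0.0295,0.001,0,0,0,0.06],[0.0096,-0.0295,0.001,0,0,0,0.06]]' >/dev/null
python3 -m handwheel '[[0.0096,-0.0295,0.001,0,0,0,0.06],[0.0096,-0.0295,0.001,0,0,0,0.06],[0.0096,-0.0295,0.001,0,0,0,0.06],[0.0048,-0.013,0.001,0,4,0,0.06],[0,0,0,0,6,0,0.06],[0,0,0,0,6,0,0.06],[0,0,0,0,6,0,0.06],[0,0,0,0,6,0,0.06]]' >/dev/null
python3 -m handwheel '[[0,0,0,0,4,0,0.06],[0,0,0,0,2,0,0.06],[0,0,0,0,0,0,0.06],[0,0,0,0,0,0,0.06]]'
cat > near.py <<'E'
from fit import *
snap('wrist');t=np.array([519.5,215.7,119.3])
P=pts('wrist',[(0,512,0,384)]);P=P[np.linalg.norm(P-t,axis=1)<65]
psi=np.radians(30.1);f=lambda x:dist(P,x,ax(psi))
s=least_squares(f,t-105*ax(psi),loss='soft_l1',f_scale=1);print(len(P),np.median(abs(s.fun)).round(2),'h105',(s.x+105*ax(psi)).round(1))
E
python3 near.py; python3 go.py 485.6 196.1 177.3 30 34
```

```text
time: 14.45
tool_pos: [467.8, 188.4, 248.9]
tcp_rot: [180.0, -33.8, 30.1]
ft_force: [0.6, -0.5, -0.6]
finger_gap: 60.5
grip_force: 0.0
2543 1.49 h105 [517.9 215.7 119.4]
t 14.5 pos [468.4 188.6 249.7] rpy [179.9 -33.8  30.1] q [  8. -41. 131.  14.  59.  64.] F [ 0.5  0.  -0.1]
shift in present axes mm [-24.7   2.   70.5] norm 74.8 | in target axes [-25.    2.1  70.4] | rotvec [-0.   0.2  0.1]
```

```bash
python3 -m handwheel '[[-0.0125,0.001,0.015,0,0,0,0.06],[-0.0125,0.001,0.02,0,0,0,0.06],[0,0,0.02,0,0,0,0.06],[0,0,0.015,0,0,0,0.06],[0,0,0,0,0,0,0.06],[0,0,0,0,0,0,0.06]]'
python3 near.py; python3 go.py 518.5 215.6 119.3 30 34
```

```text
time: 15.0
tool_pos: [485.2, 196.2, 177.3]
tcp_rot: [180.0, -33.7, 30.1]
ft_force: [-0.6, -0.8, 0.6]
finger_gap: 59.9
grip_force: 0.0
4429 1.35 h105 [517.9 215.8 119.4]
t 15.05 pos [485.7 196.1 178.6] rpy [179.9 -33.8  30.2] q [  9. -33. 134.  16.  49.  61.] F [-0.7 -0.   0.1]
shift in present axes mm [-1.3 -0.5 70.5] norm 70.5 | in target axes [-1.5 -0.5 70.5] | rotvec [-0.   0.2  0.1]
```

```bash
python3 -m handwheel '[[-0.0015,0,0.01,0,0,0,0.06],[0,-0.0005,0.015,0,0,0,0.06],[0,0,0.015,0,0,0,0.06],[0,0,0.015,0,0,0,0.06],[0,0,0.01,0,0,0,0.06],[0,0,0.005,0,0,0,0.06],[0,0,0,0,0,0,0.06]]'
python3 go.py 518.5 215.6 119.3 30 34
python3 -m handwheel '[[0,0,0,0,0,0,0.02],[0,0,0,0,0,0,0.02],[0,0,0,0,0,0,0.02],[0,0,0,0,0,0,0.02],[0,0,0,0,0,0,0.02],[0,0,0,0,0,0,0.02]]' 60
```

```text
time: 15.63
tool_pos: [518.5, 215.3, 119.7]
tcp_rot: [179.9, -33.9, 30.1]
ft_force: [-0.5, -0.4, 0.6]
finger_gap: 59.9
grip_force: 0.0
t 15.63 pos [518.5 215.3 119.7] rpy [179.9 -33.9  30.1] q [ 11. -20. 131.  18.  38.  60.] F [-0.5 -0.4  0.6]
shift in present axes mm [-0.1 -0.3  0.4] norm 0.5 | in target axes [-0.1 -0.3  0.4] | rotvec [0.  0.1 0.1]
time: 16.13
tool_pos: [519.0, 215.2, 121.2]
tcp_rot: [179.9, -34.0, 30.2]
ft_force: [-4.0, -2.3, 6.9]
finger_gap: 24.9
grip_force: 58.6
```

Gripped. Next: pull along the axis, lift, and turn upright.

```bash
python3 -m handwheel '[[0,0,-0.008,0,0,0,0.02],[0,0,-0.01,0,0,0,0.02],[0,0,-0.01,0,0,0,0.02],[0,0,-0.01,0,0,0,0.02],[0,0,-0.01,0,0,0,0.02],[0,0,-0.01,0,0,0,0.02],[0,0,-0.01,0,0,0,0.02],[0,0,-0.01,0,0,0,0.02]]'
python3 -m handwheel '[[0.011,0,-0.0166,0,0,0,0.02],[0.011,0,-0.0166,0,0,0,0.02],[0.011,0,-0.0166,0,0,0,0.02],[0,0,0,0,-4,0,0.02],[0,0,0,0,-6,0,0.02],[0,0,0,0,-6,0,0.02],[0,0,0,0,-6,0,0.02],[0,0,0,0,-6,0,0.02]]'
python3 -m handwheel '[[0,0,0,0,-6,0,0.02],[0,0,0,0,-2,0,0.02],[0,0,0,0,0,0,0.02],[0,0,0,0,0,0,0.02]]'
python3 - <<'E'
from h import *
snap('wrist');snap('side')
E
python3 held.py;python3 go.py 493 -307 262 30 0
```

```text
time: 16.8
tool_pos: [480.1, 193.1, 184.6]
tcp_rot: [179.9, -33.9, 30.1]
ft_force: [0.9, -0.3, -1.6]
finger_gap: 24.3
grip_force: 59.9
time: 17.47
tool_pos: [480.4, 193.0, 245.1]
tcp_rot: [179.8, -5.7, 30.1]
ft_force: [0.2, 0.1, -1.6]
finger_gap: 24.5
grip_force: 60.1
time: 17.8
tool_pos: [480.3, 193.4, 243.4]
tcp_rot: [179.9, 2.1, 30.1]
ft_force: [-0.1, -1.2, -3.1]
finger_gap: 24.6
grip_force: 60.1
['side'] 498 1.13 base rel tcp [  -1.8   -0.4 -115.8] tilt deg x,y [ 0.9 -1.8]
['wrist'] 4030 0.67 base rel tcp [  -1.7    0.6 -115.4] tilt deg x,y [-0.3 -0.4]
['side', 'wrist'] 4528 0.73 base rel tcp [  -1.4   -0.  -115.5] tilt deg x,y [-0.4 -0.1]
t 17.9 pos [479.9 193.  244. ] rpy [179.9   2.   30.1] q [17. -3. 97. -1. 88. 77.] F [-0.6 -1.  -1.3]
shift in present axes mm [-239.7  439.3   -8.9] norm 500.5 | in target axes [-238.7  439.6  -18. ] | rotvec [0.1 2.  0.1]
```

```bash
python3 -m handwheel '[[-0.008,0.0145,-0.009,0,0,0,0.02],[-0.016,0.0293,-0.009,0,0,0,0.02],[-0.016,0.0293,-0.009,0,0,0,0.02],[-0.016,0.0293,0,0,0,0,0.02],[-0.016,0.0293,0,0,0,0,0.02],[-0.016,0.0293,0,0,0,0,0.02],[-0.016,0.0293,0,0,0,0,0.02],[-0.016,0.0293,0,0,0,0,0.02]]' >/dev/null
python3 -m handwheel '[[-0.016,0.0293,0,0,0,0,0.02],[-0.016,0.0293,0,0,0,0,0.02],[-0.016,0.0293,0,0,0,0,0.02],[-0.016,0.0293,0,0,0,0,0.02],[-0.016,0.0293,0,0,0,0,0.02],[-0.016,0.0293,0,0,0,0,0.02],[-0.016,0.0293,0,0,0,0,0.02],[-0.0075,0.0145,0,0,0,0,0.02]]' >/dev/null
python3 -m handwheel '[[-0.0005,0,0,0,0,0,0.02],[0,0,0,0,0,0,0.02]]'
python3 - <<'E'
from h import *
snap('wrist');snap('side')
E
python3 held.py; python3 go.py 494.5 -307 135 30 -2.1
python3 - <<'E'
# pad & wall check for target cell from first top view and wrist
from h import *
W,p=cloud('wrist')
m=(W[...,2]>37)&(W[...,2]<47)&(np.hypot(W[...,0]-512,W[...,1]+227)<145)
print(m.sum(),cv2.minAreaRect(W[m][:,:2].astype(np.float32)))
E
```

```text
time: 19.4
tool_pos: [492.7, -307.2, 280.8]
tcp_rot: [179.9, 2.0, 29.9]
ft_force: [-0.5, -0.3, -2.6]
finger_gap: 24.3
grip_force: 60.1
['side'] 297 1.64 base rel tcp [  -2.7    0.4 -113.4] tilt deg x,y [ 2.1 -2. ]
['wrist'] 4055 0.64 base rel tcp [  -1.5    0.3 -115.5] tilt deg x,y [-0.3 -0.2]
['side', 'wrist'] 4352 0.67 base rel tcp [  -1.5    0.2 -115.5] tilt deg x,y [-0.3 -0.2]
t 19.5 pos [ 493.3 -305.7  280.8] rpy [179.9   2.   30.1] q [-36.   5.  85.  -2.  91.  24.] F [ 0.6 -0.4 -1.1]
shift in present axes mm [  5.6   1.5 145.7] norm 145.8 | in target axes [  5.7   1.7 145.7] | rotvec [ 0.1 -0.1  0.1]
4643 ((510.7491149902344, -226.07351684570312), (154.3179931640625, 227.99612426757812), 12.892105102539062)
```

```bash
python3 -m handwheel '[[0.0016,0.0015,0.012,0,0,0,0.02],[0.001,0,0.024,0,0,0,0.02],[0.001,0,0.028,0,0,0,0.02],[0.001,0,0.028,0,0,0,0.02],[0.001,0,0.025,0,0,0,0.02],[0,0,0.018,0,0,0,0.02],[0,0,0.01,0,0,0,0.02],[0,0,0,0,0,0,0.02]]'
python3 -m handwheel '[[0,0,0.004,0,0,0,0.02],[0,0,0.004,0,0,0,0.02],[0,0,0.003,0,0,0,0.02],[0,0,0.003,0,0,0,0.02],[0,0,0.002,0,0,0,0.02],[0,0,0,0,0,0,0.02],[0,0,0,0,0,0,0.02]]'
```

```text
time: 20.17
tool_pos: [493.2, -305.7, 131.8]
tcp_rot: [-179.8, 2.2, 30.1]
ft_force: [0.0, -0.4, -1.9]
finger_gap: 24.5
grip_force: 60.2
time: 20.75
tool_pos: [494.3, -308.2, 119.5]
tcp_rot: [179.9, 2.1, 30.1]
ft_force: [0.2, 0.4, -1.4]
finger_gap: 24.4
grip_force: 60.2
```

```bash
python3 -m handwheel '[[0,0,0.001,0,0,0,0.02],[0,0,0.001,0,0,0,0.02],[0,0,0.001,0,0,0,0.02],[0,0,0,0,0,0,0.02],[0,0,0,0,0,0,0.02]]'
python3 -m handwheel '[[0,0,0.001,0,0,0,0.02],[0,0,0,0,0,0,0.02],[0,0,0,0,0,0,0.02]]'
```

```text
time: 21.17
tool_pos: [494.1, -308.2, 116.3]
tcp_rot: [179.9, 2.1, 30.1]
ft_force: [-0.6, 0.3, -2.0]
finger_gap: 24.5
grip_force: 60.2
time: 21.42
tool_pos: [494.3, -308.4, 115.5]
tcp_rot: [179.9, 2.1, 30.1]
ft_force: [-0.1, 0.0, -0.9]
finger_gap: 24.4
grip_force: 60.3
```

```bash
python3 -m handwheel '[[0,0,0.001,0,0,0,0.02],[0,0,0,0,0,0,0.02],[0,0,0,0,0,0,0.02]]'
```

```text
time: 21.67
tool_pos: [494.4, -308.6, 115.4]
tcp_rot: [179.9, 2.1, 30.1]
ft_force: [-1.8, 0.8, 4.8]
finger_gap: 24.2
grip_force: 61.2
```

```bash
python3 -m handwheel '[[0,0,-0.001,0,0,0,0.02],[0,0,0,0,0,0,0.024],[0,0,0,0,0,0,0.03],[0,0,0,0,0,0,0.045],[0,0,0,0,0,0,0.045],[0,0,0,0,0,0,0.045]]'
python3 -m handwheel '[[0,0,-0.008,0,0,0,0.045],[0,0,-0.016,0,0,0,0.045],[0,0,-0.025,0,0,0,0.045],[0,0,-0.03,0,0,0,0.045],[0,0,-0.03,0,0,0,0.045],[0,0,-0.02,0,2.1,0,0.045],[0,0,0,0,0,6.8,0.045],[0,0,0,0,0,6.8,0.045]]'
python3 -m handwheel '[[0,0,0,0,0,7,0.08],[0,0,0,0,0,7,0.08],[0,0,0,0,0,7,0.08],[0,0,0,0,0,7,0.08],[0,0,0,0,0,7,0.08],[0,0,0,0,0,7,0.08],[0,0,0,0,0,6.5,0.08],[0,0,0,0,0,0,0.08]]'
python3 go.py 487.7 12.5 150 -32 0
```

```text
time: 22.17
tool_pos: [494.2, -308.3, 115.3]
tcp_rot: [179.9, 2.1, 30.1]
ft_force: [0.2, -0.8, 0.4]
finger_gap: 45.0
grip_force: 0.0
time: 22.83
tool_pos: [499.1, -306.7, 247.9]
tcp_rot: [179.7, -0.2, 16.2]
ft_force: [-1.1, -0.8, -0.6]
finger_gap: 45.0
grip_force: 0.0
time: 23.5
tool_pos: [498.2, -305.7, 245.0]
tcp_rot: [180.0, -0.1, -32.3]
ft_force: [0.9, 0.9, -0.5]
finger_gap: 80.0
grip_force: 0.0
t 23.5 pos [ 498.2 -305.7  245. ] rpy [ 1.80e+02 -1.00e-01 -3.23e+01] q [-37.   5.  88.  -0.  86.  86.] F [ 0.9  0.9 -0.5]
shift in present axes mm [-179.3 -263.3   94.5] norm 332.3 | in target axes [-177.5 -264.3   95. ] | rotvec [ 0.  -0.1 -0.3]
```

```bash
python3 -m handwheel '[[-0.009,-0.013,0,0,0,0,0.08],[-0.0179,-0.0264,0,0,0,0,0.08],[-0.0179,-0.0264,0,0,0,0,0.08],[-0.0179,-0.0264,0,0,0,0,0.08],[-0.0179,-0.0264,0,0,0,0,0.08],[-0.0179,-0.0264,0,0,0,0,0.08],[-0.0179,-0.0264,0,0,0,0,0.08],[-0.0179,-0.0264,0,0,0,0,0.08]]' >/dev/null
python3 -m handwheel '[[-0.0179,-0.0264,0.01,0,0,0,0.08],[-0.0179,-0.0264,0.02,0,0,0,0.08],[-0.009,-0.013,0.03,0,0,0,0.08],[0,0,0.02,0,0,0,0.08],[0,0,0.01,0,0,0,0.08],[0,0,0,0,0,0,0.08],[0,0,0,0,0,0,0.08]]'
python3 - <<'E'
from h import *
snap('wrist');W,p=cloud('wrist')
m=(np.abs(W[...,2]-72)<6)&(np.hypot(W[...,0]-487.7,W[...,1]-12.5)<40)
w=W[m];print(len(w),cv2.minEnclosingCircle(w[:,:2].astype(np.float32)),w.mean(0).round(1))
E
python3 go.py 487.7 12.5 57 -32 0
```

```text
time: 24.75
tool_pos: [486.1, 12.5, 154.4]
tcp_rot: [180.0, -0.1, -32.0]
ft_force: [-0.2, -0.0, 0.4]
finger_gap: 80.1
grip_force: 0.0
4100 ((486.8002624511719, 13.21611499786377), 25.66924285888672) [487.9  12.6  72. ]
t 24.8 pos [486.9  12.2 155.3] rpy [-180.    -0.2  -32. ] q [ -5.  -7. 109.  -0.  77. 117.] F [-0.7 -0.6  0.5]
shift in present axes mm [ 0.3 -0.7 98.3] norm 98.3 | in target axes [ 0.6 -0.7 98.3] | rotvec [-0.  -0.2  0. ]
```

Wrist and top measurements agree on the tin (51 mm, top at 72). Now I'll descend and grip.

```bash
python3 -m handwheel '[[0,0,0.01,0,0,0,0.08],[0,-0.0007,0.02,0,0,0,0.08],[0,0,0.022,0,0,0,0.08],[0,0,0.022,0,0,0,0.08],[0,0,0.016,0,0,0,0.08],[0,0,0.008,0,0,0,0.08],[0,0,0,0,0,0,0.08]]'
python3 -m handwheel '[[0,0,0,0,0,0,0.045],[0,0,0,0,0,0,0.045],[0,0,0,0,0,0,0.045],[0,0,0,0,0,0,0.045],[0,0,0,0,0,0,0.045],[0,0,0,0,0,0,0.045]]' 50
```

```text
time: 25.38
tool_pos: [485.6, 12.8, 54.4]
tcp_rot: [179.9, 0.0, -32.1]
ft_force: [-0.3, -0.6, 0.2]
finger_gap: 79.9
grip_force: 0.0
time: 25.88
tool_pos: [488.1, 12.9, 57.7]
tcp_rot: [-180.0, -0.2, -32.0]
ft_force: [-1.6, -1.1, 6.1]
finger_gap: 50.0
grip_force: 51.7
```

```bash
python3 -m handwheel '[[0,0,-0.006,0,0,0,0.045],[0,0,-0.015,0,0,0,0.045],[0,0,-0.025,0,0,0,0.045],[0,0,-0.03,0,0,0,0.045],[0,0,-0.03,0,0,0,0.045],[0,0,-0.02,0,0,0,0.045],[0,0,0,0,0,0,0.045]]' 
python3 go.py 459.8 -163 187 -32 0
```

```text
time: 26.47
tool_pos: [489.5, 13.1, 187.9]
tcp_rot: [-179.8, -0.5, -32.0]
ft_force: [0.1, -0.5, -1.7]
finger_gap: 50.1
grip_force: 52.5
t 26.47 pos [489.5  13.1 187.9] rpy [-179.8   -0.5  -32. ] q [ -4.  -8. 107.  -0.  80. 118.] F [ 0.1 -0.5 -1.7]
shift in present axes mm [ 68.2 165.1   1. ] norm 178.6 | in target axes [ 68.2 165.1   0.9] | rotvec [-0.2 -0.5 -0. ]
```

```bash
python3 -m handwheel '[[0.005,0.0125,0,0,0,0,0.045],[0.01,0.0255,0,0,0,0,0.045],[0.011,0.0255,0,0,0,0,0.045],[0.0105,0.0255,0,0,0,0,0.045],[0.0105,0.0255,0,0,0,0,0.045],[0.01,0.025,0,0,0,0,0.045],[0.0105,0.0255,0,0,0,0,0.045],[0,0,0,0,0,0,0.045]]' 
python3 -m handwheel '[[0,0,0,0,0,0,0.045]]'
python3 go.py 459.5 -163 72 -32 0
python3 - <<'E'
from h import *
snap('side','s4.png');p,_=snap('wrist','w4.png')
cv2.imwrite('pics/c4.png',np.hstack([cv2.resize(cv2.imread('pics/s4.png')[110:240,240:370],(360,360)),cv2.resize(p,(440,360))]))
E
```

```text
time: 27.13
tool_pos: [454.8, -166.1, 181.0]
tcp_rot: [179.9, -0.1, -32.2]
ft_force: [0.3, 0.0, -2.8]
finger_gap: 49.8
grip_force: 52.8
time: 27.22
tool_pos: [455.3, -163.3, 180.9]
tcp_rot: [180.0, 0.0, -32.2]
ft_force: [0.5, 0.4, -2.1]
finger_gap: 49.9
grip_force: 52.8
t 27.22 pos [ 455.3 -163.3  180.9] rpy [180.    0.  -32.2] q [-26.  -8. 108.  -0.  80.  96.] F [ 0.5  0.4 -2.1]
shift in present axes mm [  3.4  -2.5 108.9] norm 109.0 | in target axes [  3.4  -2.5 108.9] | rotvec [ 0.   0.  -0.2]
```

View pics/c4.png

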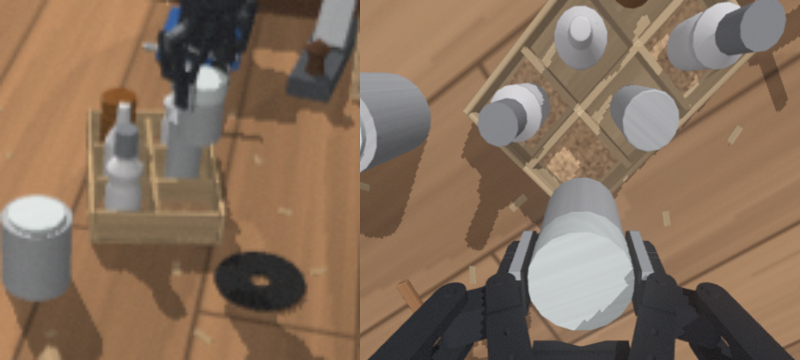

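The wrist view shows both bottles upright in their cells at (510,115) and (720,35). The free corked cell at (585,155) lies ahead, under the tin. I'll lower it.

```bash
python3 -m handwheel '[[0.002,-0.0015,0.01,0,0,0,0.045],[0.0015,-0.001,0.02,0,0,0,0.045],[0,0,0.025,0,0,0,0.045],[0,0,0.025,0,0,0,0.045],[0,0,0.015,0,0,0,0.045],[0,0,0.01,0,0,0,0.045],[0,0,0.003,0,0,0,0.045],[0,0,0,0,0,0,0.045]]'
python3 -m handwheel '[[0,0,0,0,0,0,0.045]]'
```

```text
time: 27.98
tool_pos: [460.2, -161.4, 73.1]
tcp_rot: [180.0, 0.0, -32.0]
ft_force: [-0.2, -0.2, -2.4]
finger_gap: 49.6
grip_force: 52.8
time: 28.07
tool_pos: [461.3, -162.2, 74.8]
tcp_rot: [180.0, -0.1, -32.0]
ft_force: [-0.0, 0.1, -1.6]
finger_gap: 49.9
grip_force: 52.8
```

```bash
python3 -m handwheel '[[0,0,0.002,0,0,0,0.045],[0,0,0.002,0,0,0,0.045],[0,0,0.001,0,0,0,0.045],[0,0,0.001,0,0,0,0.045],[0,0,0,0,0,0,0.045],[0,0,0,0,0,0,0.045]]'
python3 -m handwheel '[[0,0,0.001,0,0,0,0.045],[0,0,0.001,0,0,0,0.045],[0,0,0,0,0,0,0.045],[0,0,0,0,0,0,0.045]]'
```

```text
time: 28.57
tool_pos: [460.6, -162.3, 68.1]
tcp_rot: [180.0, -0.1, -32.0]
ft_force: [0.1, 0.2, -3.1]
finger_gap: 49.7
grip_force: 52.8
time: 28.9
tool_pos: [461.1, -162.6, 66.8]
tcp_rot: [180.0, -0.1, -32.0]
ft_force: [-2.9, -0.3, 5.7]
finger_gap: 49.6
grip_force: 53.4
```

Contact at about 7 N. I'll release with a modest opening, rise clear and back away, then check.

```bash
python3 -m handwheel '[[0,0,-0.0007,0,0,0,0.045],[0,0,0,0,0,0,0.053],[0,0,0,0,0,0,0.058],[0,0,0,0,0,0,0.066],[0,0,0,0,0,0,0.066],[0,0,0,0,0,0,0.066]]'
python3 -m handwheel '[[0,0,-0.008,0,0,0,0.066],[0,0,-0.015,0,0,0,0.066],[0,0,-0.025,0,0,0,0.066],[0,0,-0.03,0,0,0,0.066],[0,0,-0.035,0,0,0,0.066],[0,0,-0.035,0,0,0,0.066],[0,0,-0.03,0,0,0,0.066],[0,-0.02,-0.02,0,0,0,0.066]]'
python3 -m handwheel '[[-0.015,-0.03,0,0,0,0,0.066],[-0.015,-0.035,0,0,0,0,0.066],[-0.015,-0.035,0,0,0,0,0.066],[-0.015,-0.035,0,0,0,0,0.066],[-0.015,-0.035,0,0,0,0,0.066],[-0.015,-0.03,0,0,0,0,0.066],[0,0,0,0,0,0,0.066],[0,0,0,0,0,0,0.066]]'
python3 - <<'E'
from h import *
snap('side','s5.png');snap('top','t5.png')
cv2.imwrite('pics/c5.png',np.hstack([cv2.resize(cv2.imread('pics/t5.png'),(400,300)),cv2.resize(cv2.imread('pics/s5.png')[80:260,190:390],(400,300))]))
W,p=cloud('top');V,_=cloud('side')
M=cv2.Rodrigues(np.array([0,0,np.radians(12.93)]))[0];c=np.array([511.6,-226.4,0])
for X,nm in((W,'top'),(V,'side')):
    q=(X-c)@M
    for i in(-37,37):
        for j in(-74,0,74):
            s=q[(abs(q[...,0]-i)<31)&(abs(q[...,1]-j)<31)&(q[...,2]>60)]
            if len(s)>20: print(nm,(i,j),len(s),'zmax',np.percentile(s[:,2],98).round(1),'offset',(s[:,:2].mean(0)-[i,j]).round(1))
E
```

```text
time: 29.4
tool_pos: [460.6, -162.3, 66.7]
tcp_rot: [180.0, -0.1, -32.0]
ft_force: [0.1, 0.3, -0.3]
finger_gap: 65.9
grip_force: 0.0
time: 30.07
tool_pos: [471.1, -147.2, 269.5]
tcp_rot: [179.9, -0.4, -32.2]
ft_force: [1.0, -0.3, -0.3]
finger_gap: 65.4
grip_force: 0.0
time: 30.73
tool_pos: [500.6, 74.0, 265.0]
tcp_rot: [180.0, -0.1, -31.8]
ft_force: [-0.3, -1.8, -0.1]
finger_gap: 65.7
grip_force: 0.0
top (-37, -74) 299 zmax 127.9 offset [3.4 3. ]
top (-37, 0) 318 zmax 102.5 offset [2.5 3. ]
top (-37, 74) 379 zmax 83.3 offset [2.4 0.7]
top (37, -74) 307 zmax 88.0 offset [4.1 4.5]
top (37, 0) 226 zmax 115.0 offset [2.  2.3]
top (37, 74) 238 zmax 128.4 offset [2.7 1.7]
side (-37, -74) 127 zmax 126.3 offset [0.2 7. ]
side (-37, 0) 193 zmax 101.3 offset [ 0.5 10.4]
side (-37, 74) 194 zmax 82.1 offset [1.1 8.3]
side (37, -74) 53 zmax 87.3 offset [-3.9 11.1]
side (37, 0) 56 zmax 113.8 offset [5.3 3.9]
side (37, 74) 212 zmax 126.9 offset [0.4 6.5]
```

View pics/c5.png

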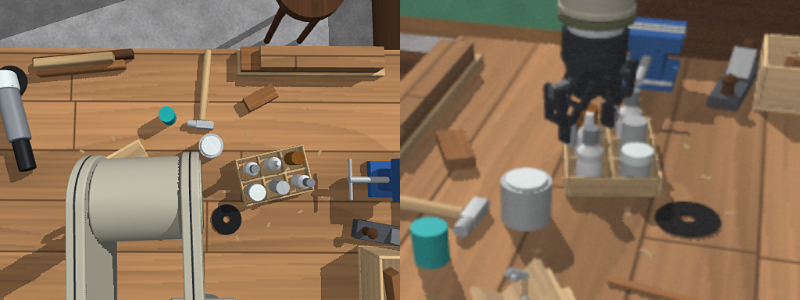

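All six cells are filled. Tops measure about 127 mm for both bottles and 82 mm for the tin, as expected for items standing on the pads. The bystanders in view have not moved, and the arm is clear.

```bash
python3 -c "
from bench import r
print(r.hand_in())"
```

```text
the job is handed in; nothing more can be done
None
```

Both glue bottles and the wax tin are standing upright in the three corked cells, set down gently (about 15 N at most on contact), and the job was handed in at about 31 s of the 72 s allowed; the hand-in gave no verdict.

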